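# Hang the dressed stove panel on the rack's two hooks

### The arm

A 6-joint arm with a two-finger parallel gripper is mounted at the origin on the work surface. World frame = base frame: x ahead of the robot, y to its left, z up, the work surface at z = 0. Lengths are in m, angles in degrees, forces in N, time in s.
With the tool pointing down it reaches from about 0.4 to 0.825 m from the base axis. Payload 7 kg.
Tool frame: the origin (TCP) lies between the finger pads; the fingertips stand 22 mm ahead of it and the grasp point (between the pads) lies 3 mm ahead of it; z points along the fingers, y is the direction in which the jaws open and shut (so a half turn about z gives the same grasp; the last joint's range is limited). The gripper opens to 88 mm and grips with 3 to 60 N. Pads are 19 mm wide; open, the fingers measure 130 mm over their backs; the gripper's body (78 mm by 193 mm) begins 47 mm behind the grasp point.
Start: joints at [91.163, 20.546, 0.682, 0, -70.136, -16.507], TCP at [0.179, 0.651, 0.249] pointing down, gripper open.
Joint ranges: [-176.03, 176.03], [-82.01, 121.73], [-58.28, 71.71], [-173.87, 95.51], [-174.79, -0.11], [-173.66, 173.66]. Speed limits (degrees/s): [136.94, 136.94, 172.46, 180, 180, 180].

### API

Orientations are given as [roll, pitch, yaw] about the fixed x, y, z axes, in that order (R = Rz(yaw) Ry(pitch) Rx(roll)).
In Python, from plant import telemetry, cams, r gives the robot as it stands.
- The arm moves only by the tool carry_out, never from a script. Its argument "commands" is one flat list of numbers, 5 for each row, row after row: the shift along the world's x, y, z as a fraction of full scale, then the turn about the world's z as a fraction of full scale, then the gripper's target within -1 to 1 (shut at 1, half-way at 0, fully open at -1). In form: [x, y, z, turn, claw, x, y, z, turn, claw, ...]. A call has 1 to 8 rows; each row shifts and turns the commanded pose from where the row before left it; what a row does not reach is not made up. Full scale, the value 1, is 0.04 m for a shift and 4 degrees for a turn. A row lasts 1/10 s, in which the tool goes at most 50 mm and 8.59 degrees, less where a joint would pass 70% of its speed; a pose out of reach is approached as far as the arm can. A call with a number of a shift or a turn outside -1 to 1 is refused whole. A call with a gripper value outside its range is refused whole. The fingers move at their own pace and stop on an object; "grip_force" is the grip in N (left out, the last holds). Time passes only in rows, so rows that do not move let the fingers close. It gives the time, the measured TCP pose, the force and the opening at its end, in the units of the state.
- telemetry.get_state(): the state, without advancing time (a new reading comes with each control period).
- cams.capture(name): name is "scene" or "top"; returns a dict with "frame" (420x560x3 uint8, red, green, blue), "camera_matrix" (3x3 intrinsics, pixels), "camera_from_world" (4x4, takes a point from world to camera coordinates). Camera axes: x right, y down, z forward; pixel columns grow to the right and rows downward; lengths in m; the calibration is good to about 2 mm. A picture is of the moment at which its call begins. There is no depth.
- r.close_job(): hands the job in, once; it reports no verdict.
The state is a dict: "time_s": time; "joints": joint angles; "qd": joint speeds; "joint_torque": joint torques, N m; "tcp_pos": TCP position; "eef_rot": TCP orientation; "contact_force": force on the tool from outside, world axes, zero at the start; "moment": the same for the moment, N m; "gripper_width": finger opening in m.
Only numpy, scipy, OpenCV 4.12 (cv2) and the standard library are available. Lean on these libraries where they do the work, as an engineer would, in place of code of your own. Each camera call takes 0.05 s, during which the arm holds its last target. There are 200 camera calls.

### The job

The stove panel standing in the cradle has had its edges dressed: lift it out and hang it on the bench rack by its two knob holes. Turn it square to the rack, bring it in from the side so that both upturned hook tips pass through the holes, then lower it into the hooks so that it hangs from both behind the tips, and let go of it. Leave the flap disc, the wire brush and the file where they lie.

Things in the scene. Friction and masses are not known exactly. Their poses are not given: they have to be found in the camera images.
- panel_center (a point): Middle (width, height, depth) of the loose part to hang: an upright pale grey pressed-steel stove panel, 190 mm wide (y), 160 high (z), 15 deep over its folded edges (x), about 0.4 kg. Its top 30 mm is a closed hem, 15 mm thick over the full width: pinch it there from above at mid-width. The flat face sheet, 3 mm, is on its -x side, 4.5 to 7.5 mm from the middle.
- panel_holes (a point): Point of the panel midway between its two round through holes (34 mm diameter, centres 50 mm to either side along the panel's y), in the face sheet, 25 mm above and 6 mm to the -x side of the panel's middle. Highest point of each hole: 17 mm above this point, 38 mm below the panel's top edge. Axes as the panel's. It may hang either way round.
- rack: Bench rack of dark square tube, 190 mm wide, bolted down: two posts, a 25 mm square crossbar along its y (top 196 mm above the bench), two 5 mm thick feet reaching 100 mm to -x. Two J-hooks of 8 mm round bar lie on the crossbar at y = -50 and +50 mm and reach out to the rack's -x; nothing rises above them. Origin: on the bench below the middle of the crossbar.
- hook_tips (a point): Point of the rack midway between its two hook tips, level with their tops: 79 mm to -x of the rack's origin and 216 mm above the bench, 12 mm above the top of the level hook bars. The rounded hook ends reach 4 mm farther to -x; the bars' undersides are 196 mm above the bench. Axes as the rack's.
- rack_seat (a point): Point of the rack midway between its two hooks and in the middle of their throats: 42 mm to -x of the origin, 204 mm above the bench, level with the top of the hook bars, where the tops of the panel's holes come to rest. The level throat runs from the crossbar (29 mm to +x of this point) to the upturned ends (26 mm to -x). Axes as the rack's.
- cradle: Cradle fixed to the bench: a 150 x 170 mm plywood base 12 mm thick with two angle irons that form an upright slot along its y, 19 mm wide, 150 mm long, floor 12 mm and wall tops 48 mm above the bench. The panel stands loosely in it on its lower edge. Origin: on the bench under the middle of the slot.
- flap_disc: Bystander: brown flap disc, 115 mm diameter, 15 mm thick, lying flat. Origin at the centre of its underside.
- cup_brush: Bystander: wire cup brush standing on its bristles, 72 mm diameter, 58 mm high. Origin at the centre of its underside.
- file: Bystander: flat file with a wooden handle, 255 mm long, lying along its x, handle to -x. Origin on the bench under its middle.
There are look-alikes about, which are no part of the job. What is shaped like the part that bears panel_center but purple is not meant. Of the things shaped like the cradle, the plywood one is meant.

How it is judged:
By the outcome, as a careful person would: the job done as asked, in the order asked, and still so for the second after the job is handed in, with the robot touching nothing.
It also fails if it takes over 56 s, if anything falls off the work surface, if the arm or the gripper's body presses on something with over 40 N, if the wrist force passes 120 N, or if a joint passes its speed limit or range.

## Working session

There is one attempt and no reset: what is moved stays moved. The work goes in short steps, Python scripts to look and compute and a tool call to move; the robot and the scene stay as the last step left them, time stands still between calls to the robot, and variables do not carry over. Pictures are saved under pics/ and viewed, about 8 in all and at most 12, crops included, and the job is handed in when it is done.

Besides the shell and the picture viewer there is one more tool, called after "Request:" as name(argument=value, ...) on one line, values as JSON. carry_out: Moves the arm, as the interface text tells. Shift numbers are shares of 0.04 m and turn numbers shares of 4 degrees, none past 1 either way. Its arguments: {"type":"object","properties":{"commands":{"type":"array"},"grip_force":{"type":"number"}},"required":["commands"]}

```bash
mkdir -p pics; ls; cat > h.py <<'E'
import numpy as np, cv2
from plant import telemetry, cams, r
def cap(n,f):
    d=cams.capture(n); cv2.imwrite('pics/'+f+'.png',d['frame'][:,:,::-1]); np.savez('pics/'+f+'.npz',**d); return d
def ray(d,u,v):
    K=np.array(d['camera_matrix']);T=np.array(d['camera_from_world']);R=T[:3,:3]
    o=-R.T@T[:3,3]; w=R.T@np.linalg.inv(K)@np.array([u,v,1.]); return o,w
def onz(d,u,v,z):
    o,w=ray(d,u,v); return o+w*(z-o[2])/w[2]
def proj(d,p):
    K=np.array(d['camera_matrix']);T=np.array(d['camera_from_world'])
    c=T[:3,:3]@np.array(p)+T[:3,3]; q=K@c; return q[:2]/q[2]
E
python3 - <<'E'
from h import *
for n in('scene','top'):
    d=cap(n,n+'0'); print(n,ray(d,280,210)); 
print(telemetry.get_state())
a=cv2.imread('pics/scene0.png');b=cv2.imread('pics/top0.png')
E
```

```text
pics
scene (array([ 1.3318326 , -0.18629247,  0.89419929]), array([-0.70621474,  0.14534895, -0.69322713]))
top (array([ 0.33761115, -0.03716185,  1.47345462]), array([ 0.17374336, -0.01667774, -0.98484448]))
{'time_s': 0.1, 'joints': array([ 9.11652073e+01,  2.05878227e+01,  6.39188222e-01, -1.85419618e-02,
       -7.01365692e+01, -1.65058387e+01]), 'qd': array([-0.04287076, -0.15464858,  0.07794388,  0.10659596, -0.00970385,
       -0.04583998]), 'joint_torque': array([-1.44786747e-03, -5.84162128e+01,  2.93752402e+01,  7.01555774e+00,
        1.01444384e-02, -4.80595770e-05]), 'tcp_pos': array([0.1784995 , 0.65054545, 0.24770953]), 'eef_rot': array([ 1.79913355e+02, -7.49656969e-03, -1.53469388e+01]), 'contact_force': array([-1.2054176 ,  0.24637337,  1.08387466]), 'moment': array([0.02594908, 0.00271864, 0.01909195]), 'gripper_width': 0.0877660669559193}
```

View pics/scene0.png

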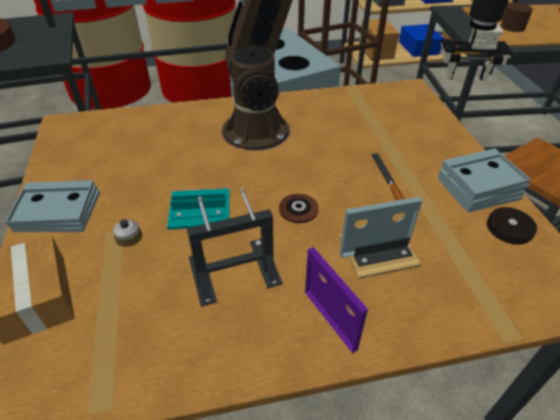

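View pics/top0.png

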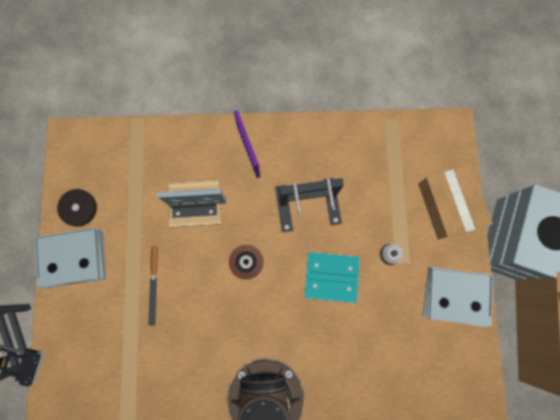

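```bash
python3 - <<'E'
from h import *
a=cv2.imread('pics/scene0.png');b=cv2.imread('pics/top0.png')
f=lambda i,x,y,w,h:cv2.resize(i[y:y+h,x:x+w],(400,300),interpolation=cv2.INTER_CUBIC)
# each 100x75 => x4
cv2.imwrite('pics/crop0.png',np.vstack([np.hstack([f(b,145,165,100,75),f(b,265,165,100,75)]),np.hstack([f(a,330,190,100,75),f(a,180,180,120,90)])]))
for u,v in((192,203),(312,200)): 
    d=dict(np.load('pics/top0.npz')); print(onz(d,u,v,0))
E
```

```text
[0.62916652 0.23530048 0.        ]
[ 0.62920449 -0.17143114  0.        ]
```

View pics/crop0.png

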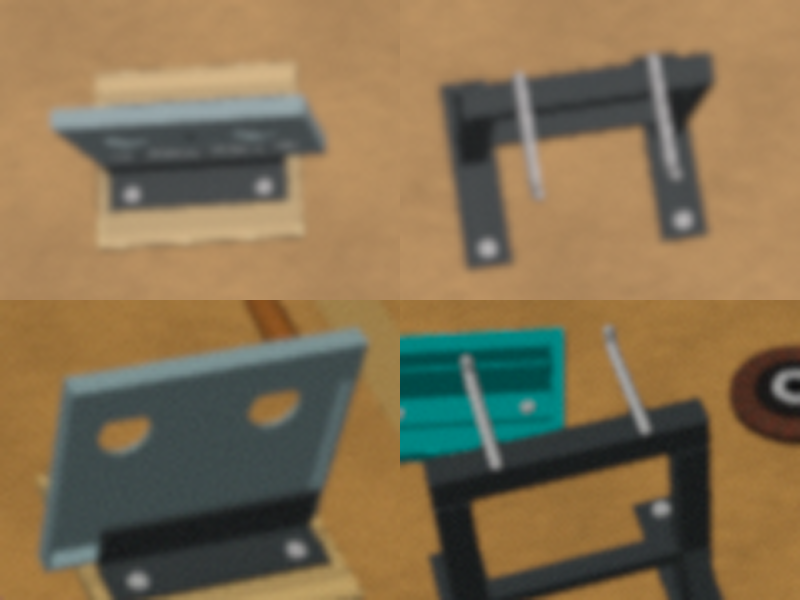

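```bash
python3 - <<'E'
from h import *
def stat(view,x,y,w,h,fn,mina=8):
    d=dict(np.load(f'pics/{view}0.npz')); im=d['frame'][y:y+h,x:x+w].astype(int)
    m=fn(im).astype(np.uint8); n,l,s,c=cv2.connectedComponentsWithStats(m)
    for i in range(1,n):
        if s[i,4]<mina: continue
        p=np.argwhere(l==i)[:,::-1].astype(np.float32)+[x,y]
        yield d,p,cv2.minAreaRect(p.astype(np.float32))
sat=lambda i:i.max(2)-i.min(2)
d=dict(np.load('pics/top0.npz'));f=d['frame']
print(f[186:206,190].tolist()); print(f[200,335:350].tolist(),f[205,288:300].tolist())
blu=lambda i:(i[...,2]>i[...,0]+5)&(i[...,2]>120)
for d,p,q in stat('top',145,165,100,75,blu): 
    print('panel top',len(p),q,[onz(d,*c,.172).round(4) for c in cv2.boxPoints(q)])
hk=lambda i:(sat(i)<35)&(i.min(2)>105)
for v,bx in(('top',(265,165,100,75)),('scene',(180,175,120,90))):
  for d,p,q in stat(v,*bx,hk): 
    vx,vy,cx,cy=cv2.fitLine(p.astype(np.float32),cv2.DIST_L2,0,.01,.01).ravel()
    t=(p-[cx,cy])@[vx,vy]
    for e in(t.min(),t.max()):
        u=(cx+vx*e,cy+vy*e); print(v,len(p),np.round(u,1),onz(d,*u,.204).round(4),onz(d,*u,.214).round(4))
E
```

```text
[[204, 174, 130], [194, 166, 125], [187, 161, 124], [177, 158, 129], [159, 156, 143], [151, 161, 160], [151, 167, 170], [148, 164, 167], [136, 150, 153], [111, 122, 124], [83, 91, 93], [69, 76, 78], [65, 71, 73], [65, 72, 73], [66, 73, 74], [71, 77, 78], [80, 85, 86], [83, 86, 87], [73, 76, 77], [57, 60, 61]]
[[73, 75, 76], [80, 79, 76], [110, 97, 83], [147, 119, 88], [172, 135, 94], [181, 141, 96], [182, 142, 97], [180, 140, 96], [180, 140, 95], [180, 140, 95], [181, 141, 96], [182, 143, 97], [181, 141, 96], [179, 140, 95], [177, 138, 93]] [[93, 85, 77], [132, 109, 85], [165, 131, 92], [178, 140, 95], [182, 142, 98], [181, 141, 96], [180, 141, 97], [176, 140, 103], [167, 143, 123], [169, 158, 149], [179, 167, 158], [183, 159, 137]]
panel top 269 ((189.46694946289062, 192.9708251953125), (4.491236686706543, 61.19309997558594), 86.42366790771484) [array([0.6294, 0.3037, 0.172 ]), array([0.6365, 0.1199, 0.172 ]), array([0.6227, 0.1191, 0.172 ]), array([0.6156, 0.3026, 0.172 ])]
top 110 [327.7 178.9] [ 0.651  -0.2016  0.204 ] [ 0.6486 -0.2003  0.214 ]
top 110 [333.2 209.1] [ 0.5602 -0.2
[... 380 characters left out ...]
[ 0.5115 -0.0686  0.214 ]
top 24 [289.  226.5] [ 0.5125 -0.0833  0.204 ] [ 0.5112 -0.0829  0.214 ]
scene 100 [241.3 188.3] [ 0.5382 -0.116   0.204 ] [ 0.5497 -0.117   0.214 ]
scene 100 [253.2 218.9] [ 0.6446 -0.1047  0.204 ] [ 0.6545 -0.1059  0.214 ]
scene 96 [198.8 197.1] [ 0.5493 -0.2158  0.204 ] [ 0.5606 -0.2154  0.214 ]
scene 96 [208.3 229.2] [ 0.6561 -0.2036  0.204 ] [ 0.6658 -0.2033  0.214 ]
scene 40 [295.  201.1] [ 0.6069 -0.002   0.204 ] [ 0.6174 -0.0047  0.214 ]
scene 40 [295.6 210.2] [ 0.6363 -0.0076  0.204 ] [ 0.6464 -0.0102  0.214 ]
scene 17 [255.9 242. ] [ 0.7129 -0.11    0.204 ] [ 0.7218 -0.1111  0.214 ]
scene 17 [260.1 242.4] [ 0.7156 -0.1018  0.204 ] [ 0.7245 -0.103   0.214 ]
```

Request:
carry_out(commands=[0.56,-0.55,0,-0.9,-1,0.56,-0.55,0,-0.9,-1,0.56,-0.55,0,-0.9,-1,0.56,-0.55,0,-0.9,-1,0.56,-0.55,0,-0.9,-1,0.56,-0.55,0,-0.9,-1,0.56,-0.55,0,-0.9,-1,0.56,-0.55,0,-0.9,-1], grip_force=30)

```text
time_s: 0.9
tcp_pos: [0.3584, 0.4737, 0.2482]
eef_rot: [180.0, -0.0, -44.3]
contact_force: [0.2, 0.2, 0.0]
gripper_width: 0.0877
```

Request:
carry_out(commands=[0.56,-0.55,0,-0.9,-1,0.56,-0.55,0,-0.9,-1,0.56,-0.55,0,-0.9,-1,0.56,-0.55,0,-0.9,-1,0.56,-0.55,0,-0.9,-1,0.56,-0.55,0,-0.9,-1,0.56,-0.55,0,-0.9,-1,0.56,-0.55,0,-0.9,-1])

```text
time_s: 1.7
tcp_pos: [0.5376, 0.2978, 0.2482]
eef_rot: [180.0, -0.0, -73.1]
contact_force: [-0.0, 0.7, 0.4]
gripper_width: 0.0878
```

Request:
carry_out(commands=[0.56,-0.55,0,-0.9,-1,0.56,-0.55,0,-0.9,-1,0.56,-0.55,0,-0.9,-1,0.56,-0.55,0,-0.9,-1,0,0,0,0,-1,0,0,0,0,-1])

```text
time_s: 2.3
tcp_pos: [0.6267, 0.2101, 0.2477]
eef_rot: [179.9, -0.0, -87.4]
contact_force: [-0.2, -0.4, 0.5]
gripper_width: 0.0876
```

```bash
python3 - <<'E'
from h import *
d=cap('scene','s1');s=telemetry.get_state();print(s['time_s'],s['tcp_pos'],s['eef_rot'],s['contact_force'])
e=cap('top','t1')
cv2.imwrite('pics/v1.png',np.hstack([cv2.resize(d['frame'][100:280,300:480,::-1],(400,400)),cv2.resize(e['frame'][140:260,130:250,::-1],(400,400))]))
E
```

```text
2.35 [0.62636421 0.21074178 0.24798208] [ 1.79943768e+02 -1.61546590e-02 -8.73528529e+01] [-0.20986766  0.49604575  0.19458804]
```

View pics/v1.png

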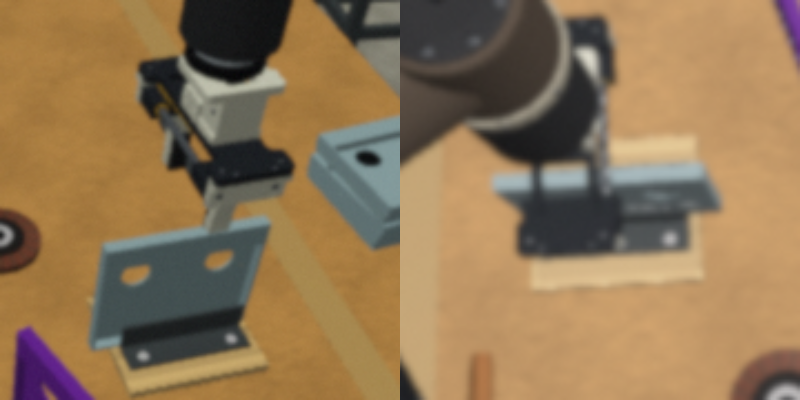

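```bash
python3 - <<'E'
from h import *
d=dict(np.load('pics/scene0.npz'))
for u in((346.3,211.5),(420.5,200.5),(346.8,208),(419,197.5)): print(onz(d,*u,.172))
E
```

```text
[0.63213464 0.11621101 0.172     ]
[0.63151768 0.30368803 0.172     ]
[0.62098683 0.12100417 0.172     ]
[0.62074347 0.3046519  0.172     ]
```

Request:
carry_out(commands=[0,0,-0.5,0,-1,0,0,-0.5,0,-1,0,0,-0.4,0,-1,0,0,-0.3,0,-1,0,0,-0.2,0,-1,0,0,-0.12,0,-1,0,0,0,0,-1,0,0,0,0,-1])

```text
time_s: 3.2
tcp_pos: [0.6269, 0.2111, 0.1684]
eef_rot: [-180.0, 0.0, -87.3]
contact_force: [-0.3, 0.4, 0.7]
gripper_width: 0.0878
```

Request:
carry_out(commands=[0,0,0,0,1,0,0,0,0,1,0,0,0,0,1,0,0,0,0,1,0,0,0,0,1,0,0,0,0,1,0,0,0,0,1,0,0,0,0,1], grip_force=40)

```text
time_s: 4.0
tcp_pos: [0.6266, 0.2109, 0.1677]
eef_rot: [180.0, -0.0, -87.3]
contact_force: [-0.9, -0.1, 0.5]
gripper_width: 0.0289
```

Request:
carry_out(commands=[0,0,0,0,1,0,0,0,0,1,0,0,0,0,1,0,0,0,0,1,0,0,0,0,1])

```text
time_s: 4.5
tcp_pos: [0.6267, 0.2109, 0.1677]
eef_rot: [-180.0, 0.0, -87.3]
contact_force: [0.3, 0.2, 0.1]
gripper_width: 0.0148
```

Request:
carry_out(commands=[0,0,0.1,0,1,0,0,0.2,0,1,0,0,0.3,0,1,0,0,0.4,0,1,0,0,0.4,0,1,0,0,0.4,0,1,0,0,0.4,0,1,0,0,0.3,0,1])

```text
time_s: 5.3
tcp_pos: [0.6267, 0.2109, 0.2698]
eef_rot: [-179.9, 0.0, -87.3]
contact_force: [-0.2, 0.6, -4.9]
gripper_width: 0.0147
```

Request:
carry_out(commands=[-0.4,0,0,0,1,-0.6,0,0,0,1,-0.6,0,0,0,1,-0.6,-0.2,0,0.2,1,-0.5,-0.4,0,0.2,1,-0.3,-0.6,0,0.2,1,-0.1,-0.6,0,0.2,1,0,-0.6,0,0.2,1])

```text
time_s: 6.1
tcp_pos: [0.5016, 0.1141, 0.2687]
eef_rot: [-180.0, 0.0, -83.3]
contact_force: [0.6, -0.9, -5.8]
gripper_width: 0.0147
```

Request:
carry_out(commands=[0,-0.7,0,0,1,0,-0.7,0,0,1,0,-0.7,0,0,1,0,-0.7,0,0,1,0,-0.7,0,0,1,0,-0.7,0,0,1,0,-0.7,0,0,1,0,-0.7,0,0,1])

```text
time_s: 6.9
tcp_pos: [0.5023, -0.1102, 0.2685]
eef_rot: [-180.0, 0.0, -83.3]
contact_force: [0.3, 0.9, -5.3]
gripper_width: 0.0146
```

Request:
carry_out(commands=[0,-0.6,0,0,1,0,-0.5,0,0,1,0,-0.3,0,0,1,0,-0.1,0,0,1,0,0,0,0,1,0,0,0,0,1])

```text
time_s: 7.5
tcp_pos: [0.5026, -0.1685, 0.2679]
eef_rot: [-180.0, 0.0, -83.3]
contact_force: [-0.7, 0.5, -5.5]
gripper_width: 0.0146
```

```bash
python3 - <<'E'
from h import *
d=cap('scene','s2');s=telemetry.get_state();print(s['time_s'],s['tcp_pos'],s['eef_rot'],s['contact_force'],s['gripper_width'])
e=cap('top','t2')
cv2.imwrite('pics/v2.png',np.hstack([cv2.resize(d['frame'][130:310,160:310,::-1],(400,480)),cv2.resize(e['frame'][160:280,260:360,::-1],(400,480))]))
p=s['tcp_pos'];y=np.radians(s['eef_rot'][2]+90);X=np.array([np.cos(y),np.sin(y),0]);Y=np.array([-X[1],X[0],0]);Z=np.array([0,0,1])
for sy in(-1,1):
  print('hole',sy,[proj(d,p-.006*X+sy*.05*Y+(-.0505+k)*Z).round(1) for k in(0,.017,-.017)],'topcorner',proj(d,p+sy*.095*Y+.0075*X+.0045*Z).round(1), 'bot',proj(d,p+sy*.095*Y+.0075*X-.1555*Z).round(1))
E
```

```text
7.55 [ 0.502682   -0.16842323  0.2678673 ] [-1.79987556e+02  1.21625541e-02 -8.33104088e+01] [-1.15115006 -0.31747653 -5.17524695] 0.014902050644538726
hole -1 [array([195.4, 179.9]), array([194.4, 174.3]), array([196.3, 185.4])] topcorner [173.  168.7] bot [183.9 219.6]
hole 1 [array([236.8, 171.6]), array([236.3, 166. ]), array([237.2, 177. ])] topcorner [255.5 152.8] bot [257.8 203.2]
```

View pics/v2.png

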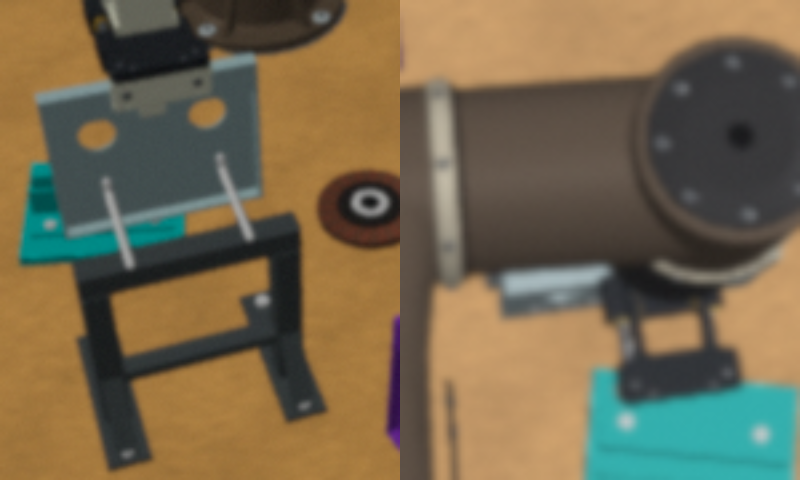

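Request:
carry_out(commands=[0,-0.1,-0.15,0,1,0,0,-0.14,0,1,0,0,0,0,1,0.2,0.024,0,0,1,0.2,0.024,0,0,1,0.2,0.024,0,0,1,0.2,0.024,0,0,1,0,0,0,0,1])

```text
time_s: 8.4
tcp_pos: [0.5359, -0.1691, 0.2559]
eef_rot: [180.0, -0.0, -83.3]
contact_force: [0.1, 0.1, -5.9]
gripper_width: 0.0148
```

```bash
python3 - <<'E'
from h import *
d=cap('scene','s3');s=telemetry.get_state();print(s['time_s'],s['tcp_pos'],s['eef_rot'],s['contact_force'],s['gripper_width'])
cv2.imwrite('pics/v3.png',cv2.resize(d['frame'][140:240,170:280,::-1],(660,600),interpolation=cv2.INTER_CUBIC))
E
```

```text
8.45 [ 0.5351665  -0.16909691  0.25578345] [ 1.79964483e+02  4.93886078e-03 -8.33325091e+01] [-0.0875172  -0.36499361 -5.44100345] 0.014767762026754987
```

View pics/v3.png

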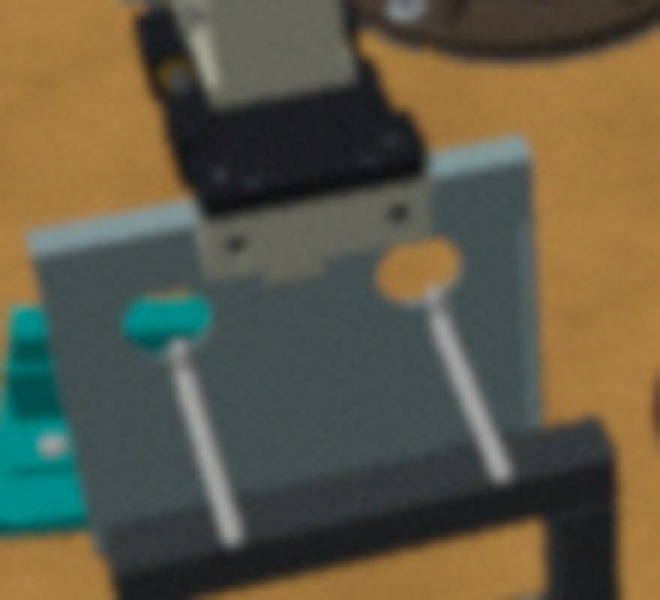

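```bash
python3 - <<'E'
from h import *
d=dict(np.load('pics/s3.npz')); im=d['frame'].astype(int)
p=np.array([.5352,-.1691,.2558]);y=np.radians(6.67);X=np.array([np.cos(y),np.sin(y),0]);Y=np.array([-X[1],X[0],0]);Z=np.array([0,0,1])
# panel grey mask; holes = contours inside
for sy,c in((-1,(198,193.7)),(1,(239.8,185))):
  q=lambda k,l=0:proj(d,p-.0045*X+(sy*.05+l)*Y+(-.0505+k)*Z)
  print('pred',q(0).round(1),'per mm z',((q(.01)-q(0))/10).round(3),'per mm y',((q(0,.01)-q(0))/10).round(3),'seen',c)
  t=np.array([.554,-.1645,.216])+sy*.05*Y+.004*X
  print('tip top pred',proj(d,t).round(1),'end pred',proj(d,t-.004*X-.004*Z).round(1),'per mm x',((proj(d,t+.01*X)-proj(d,t))/10).round(3))
E
```

```text
pred [196.8 193.2] per mm z [-0.057 -0.325] per mm y [ 0.429 -0.089] seen (198, 193.7)
tip top pred [199.6 197.2] end pred [199.5 197.4] per mm x [0.085 0.285]
pred [238.8 184.5] per mm z [-0.027 -0.323] per mm y [ 0.409 -0.085] seen (239.8, 185)
tip top pred [242.5 188.2] end pred [242.2 188.4] per mm x [0.112 0.272]
```

Request:
carry_out(commands=[0.2,0.023,0.03,0,1,0.2,0.024,0,0,1,0.2,0.024,0,0,1,0.2,0.023,0,0,1,0.2,0.024,0,0,1,0.2,0.023,0,0,1])

```text
time_s: 9.05
tcp_pos: [0.5833, -0.1635, 0.2572]
eef_rot: [180.0, 0.0, -83.3]
contact_force: [-0.5, 0.6, -5.3]
gripper_width: 0.0148
```

Request:
carry_out(commands=[0.2,0.023,0,0,1,0.2,0.024,0,0,1,0.05,0.006,0,0,1,0,0,0,0,1])

```text
time_s: 9.45
tcp_pos: [0.6008, -0.1614, 0.2571]
eef_rot: [180.0, 0.0, -83.3]
contact_force: [-0.1, 0.0, -4.4]
gripper_width: 0.015
```

```bash
python3 - <<'E'
from h import *
d=cap('scene','s4');s=telemetry.get_state();print(s['time_s'],s['tcp_pos'],s['eef_rot'],s['contact_force'],s['gripper_width'])
cv2.imwrite('pics/v4.png',cv2.resize(d['frame'][140:240,170:280,::-1],(660,600),interpolation=cv2.INTER_CUBIC))
E
```

```text
9.5 [ 0.60049967 -0.16144721  0.25715168] [ 1.79970674e+02  8.20098230e-03 -8.33467481e+01] [-0.41084575 -1.06900591 -5.1921176 ] 0.014560283820917768
```

View pics/v4.png

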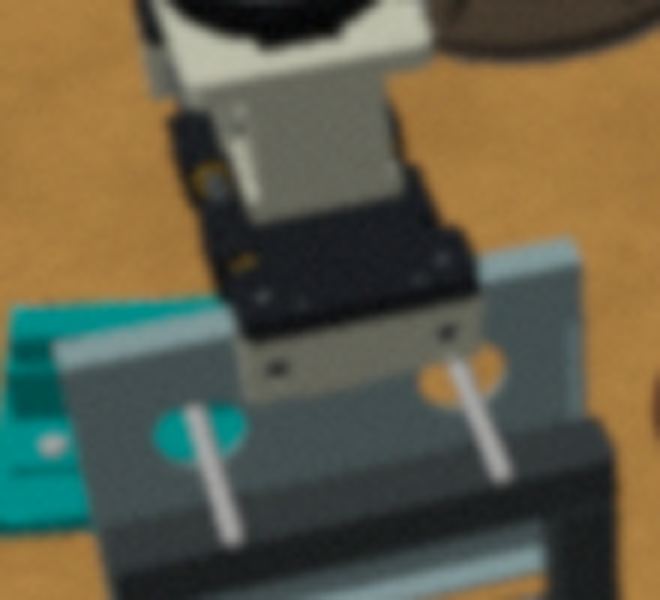

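Request:
carry_out(commands=[0,0,-0.12,0,1,0,0,-0.12,0,1,0,0,-0.1,0,1,0,0,-0.05,0,1,0,0,-0.02,0,1,0,0,0,0,1])

```text
time_s: 10.1
tcp_pos: [0.6006, -0.1615, 0.2409]
eef_rot: [180.0, -0.0, -83.3]
contact_force: [-0.4, -0.6, -5.0]
gripper_width: 0.0146
```

Request:
carry_out(commands=[0,0,-0.03,0,1,0,0,-0.03,0,1,0,0,0,0,1])

```text
time_s: 10.4
tcp_pos: [0.6005, -0.1614, 0.2384]
eef_rot: [180.0, 0.0, -83.3]
contact_force: [-0.3, 0.5, -5.4]
gripper_width: 0.015
```

Request:
carry_out(commands=[0,0,-0.03,0,1,0,0,0,0,1])

```text
time_s: 10.6
tcp_pos: [0.6007, -0.1615, 0.2376]
eef_rot: [-180.0, -0.0, -83.3]
contact_force: [-0.8, -0.1, -3.9]
gripper_width: 0.0147
```

Request:
carry_out(commands=[0,0,-0.03,0,1,0,0,0,0,1])

```text
time_s: 10.8
tcp_pos: [0.6008, -0.1616, 0.2373]
eef_rot: [-179.9, -0.0, -83.3]
contact_force: [-2.7, 1.7, 3.9]
gripper_width: 0.0149
```

Request:
carry_out(commands=[0,0,0,0,0.6,0,0,0,0,0.5,0,0,0,0,0.4,0,0,0,0,0.2,0,0,0,0,0,0,0,0,0,0,0,0,0,0,0,0,0,0,0,0])

```text
time_s: 11.6
tcp_pos: [0.6006, -0.1615, 0.2362]
eef_rot: [180.0, -0.0, -83.3]
contact_force: [-0.4, -0.2, 0.4]
gripper_width: 0.0437
```

```bash
python3 - <<'E'
from h import *
d=cap('scene','s5');s=telemetry.get_state();print(s['time_s'],s['tcp_pos'],s['contact_force'],s['gripper_width'])
cv2.imwrite('pics/v5.png',cv2.resize(d['frame'][140:240,170:280,::-1],(660,600),interpolation=cv2.INTER_CUBIC))
E
```

```text
11.65 [ 0.60062787 -0.16149545  0.23613373] [ 0.14162717 -0.19047734  0.09852745] 0.04373253011801358
```

View pics/v5.png

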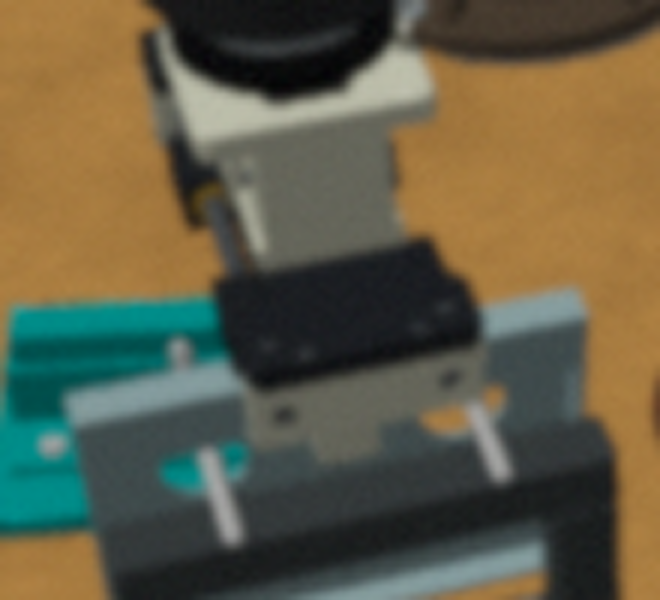

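Request:
carry_out(commands=[0,0,0.1,0,-0.3,0,0,0.2,0,-0.3,0,0,0.3,0,-0.3,0,0,0.4,0,-0.3,0,0,0.6,0,-0.3,0,0,0.6,0,-0.3,0,0,0.6,0,-0.3,0,0,0.4,0,-0.3])

```text
time_s: 12.45
tcp_pos: [0.601, -0.1617, 0.3677]
eef_rot: [-179.8, -0.1, -83.3]
contact_force: [0.2, -0.0, -0.5]
gripper_width: 0.0567
```

Request:
carry_out(commands=[-0.5,0.7,0,0,-0.3,-0.5,0.7,0,0,-0.3,-0.5,0.7,0,0,-0.3,-0.5,0.7,0,0,-0.3,0,0.7,0,0,-0.3,0,0.5,0,0,-0.3,0,0,0,0,-0.3,0,0,0,0,-0.3])

```text
time_s: 13.25
tcp_pos: [0.5207, -0.0013, 0.3652]
eef_rot: [-179.9, 0.0, -83.3]
contact_force: [0.7, -0.2, 0.1]
gripper_width: 0.057
```

```bash
python3 - <<'E'
from h import *
d=cap('scene','s6');e=cap('top','t6');s=telemetry.get_state();print(s['time_s'],s['tcp_pos'],s['contact_force'],s['qd'].round(2))
cv2.imwrite('pics/v6.png',np.hstack([cv2.resize(d['frame'][170:320,160:310,::-1],(400,400)),cv2.resize(e['frame'][150:250,260:360,::-1],(400,400))]))
E
```

```text
13.35 [ 0.52068615 -0.00198525  0.36466135] [ 0.54698274 -0.68622751  0.68707718] [-0.56  0.28 -0.2  -0.13  0.12 -0.09]
```

View pics/v6.png

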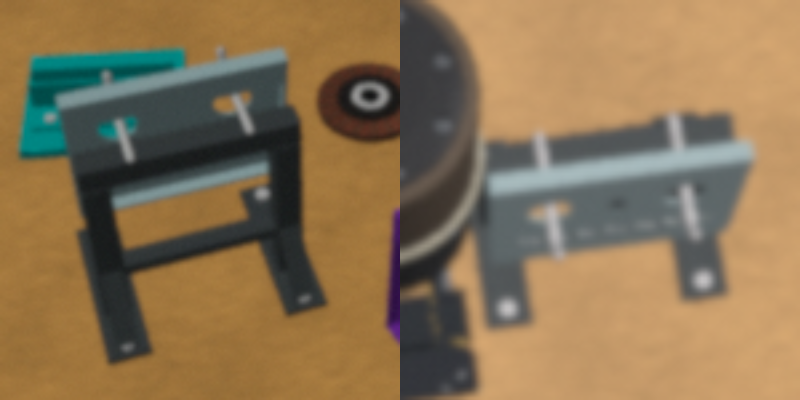

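Seen from above and from the side, the panel hangs on both hooks. The hook ends show at crop positions (555,250) and (690,235), on the near side of the face. The gripper is clear. I'll let it settle briefly and hand in.

Request:
carry_out(commands=[0,0,0,0,-0.3,0,0,0,0,-0.3,0,0,0,0,-0.3,0,0,0,0,-0.3,0,0,0,0,-0.3])

```text
time_s: 13.85
tcp_pos: [0.5206, -0.0016, 0.3641]
eef_rot: [180.0, -0.0, -83.4]
contact_force: [0.6, 1.0, 0.6]
gripper_width: 0.057
```

```bash
python3 - <<'E'
from h import *
a=np.load('pics/s6.npz')['frame'][170:320,160:310].astype(int); b=cap('scene','s7')['frame'][170:320,160:310].astype(int)
print('changed px on rack/panel',(abs(a-b).max(2)>40).sum())
r.close_job(); print(telemetry.get_state()['time_s'])
E
```

```text
changed px on rack/panel 0
the job is handed in; nothing more can be done
the job is handed in; nothing more can be done
```

The panel is hanging on the bench rack by both knob holes, released, and the job is handed in at about 14 s of the 56 s allowed. I lifted it out of the plywood cradle by its hem, turned it about 4° to sit square to the rack, brought it in from the rack's -x side and lowered it into the hooks.

- **Seating:** lowering met the hooks at about the height worked out from the sizes given. The force reading rose from about -5 N (carrying the panel) to +4 N, and fell to near zero once the grip opened.
- **Hang:** the last scene and top pictures both show both hooks through the holes, with the tips in front of the face sheet. Two scene pictures about 0.5 s apart showed no movement of the panel or rack.
- **Clear of everything:** the gripper is well away from the panel and rack. I never moved against the flap disc, wire brush or file, but only the flap disc showed in the closing picture, so I did not check the other two again at the end.

In the scene camera the held panel looked about 2–4 mm off to +y. I corrected for it before the hooks went in, and no check failed.

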